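# Clear and zero the goldsmith's measuring slide

## Task

Take the small brass bar out of the measuring slide and lay it flat on the white soldering block. Then slide the gauge carriage all the way home against the anvil, and with it home turn the dial's bezel until its zero mark sits right under the needle's tip, leaving the carriage home. Do not shove the other things on the bench about.

Things in the scene. Friction and masses are not known exactly. Their poses are not given: they have to be found in the camera images.
- gauge: Fixed measuring slide: grey foot 75 x 290 x 8 mm (x, y, z) with a flat steel rail 40 mm wide, top at z = 25 mm. Origin: centre of the underside; y runs along the rail, towards the anvil: a dark steel cross block, face at y = 120 mm, 18 mm thick, 44 mm wide, top at z = 47 mm. The rail is open at its -y end (y = -145 mm).
- carriage (a joint): Distance (m) from home of the grey carriage with the dial: 0 = front face against the anvil, at most 0.115. Friction 3 N; stays where left. Carriage: 110 mm long along the rail, 48 mm wide, top of its body 43 mm above the bench; at its rear end a dark upright thumb plate 44 mm wide, 12 mm thick along the rail, top 51 mm above the bench.
- carriage_rear (a point): Middle of the rear face of the carriage's thumb plate, 39 mm above the bench; pushing here along the gauge's +y sends the carriage home. 60 mm behind the dial axis.
- dial_center (a point): On the dial's axis at the top of its rim, 69 mm above the bench, 50 mm behind the carriage's front face. The dial lies flat on the carriage: its bezel is a knurled aluminium rim with a white face, 54 mm in diameter, 17 mm tall (52 to 69 mm above the bench), on a stem 38 mm in diameter.
- bezel (a joint): Angle of the bezel (rim and white face turn together) on the carriage, rad, counter-clockwise from above positive, stops at -3.1 and 3.1. At 0 the zero mark points along the gauge's +x. Stiff (0.05 N m): stays where left. Grip the rim across its diameter from above.
- needle (a joint): Angle of the needle on the carriage, same sense and zero as the bezel. The needle is a thin black pointer under the glass; it cannot be touched and does not move here.
- zero_mark (a point): The zero mark on the white face of the bezel, 19 mm from the dial's axis: the one bold black wedge among the thin ticks; it turns with the bezel.
- needle_tip (a point): Point near the needle's tip, 19 mm from the dial's axis (its thin long end; the short end is a broad tail).
- bar: Loose brass bar 18 x 36 x 14 mm (x, y, z), 77 g, lying on the rail between carriage and anvil, its length along the rail. Origin: centre of its underside.
- bar_center (a point): Centre of the brass bar.
- block: White soldering block, a fixed slab 150 x 110 x 26 mm (x, y, z) beside the slide, on its left or right. Origin: centre of the underside; top at z = 26 mm. A small steel ring lies near its corner at +x, +y.
- ring: Bystander: steel ring, 22 mm across, 6 mm tall, on the soldering block.
- rod: Bystander: brass rod 8 mm thick, about 70 mm long, in an open steel tray (150 x 110 x 26 mm) on the other side of the slide.
- jar: Bystander: jar, 52 mm across, 55 mm tall, beyond the slide.
- mandrel: Bystander: tapered steel ring mandrel lying on the bench beyond the slide, 250 mm long, 20 mm thick; origin at the centre of its thick end.
- pliers: Bystander: pliers about 160 mm long, lying flat, 14 mm high, beyond the slide.
- brush: Bystander: brush 160 mm long, lying flat nearer the robot, on the left.
- tweezers: Bystander: tweezers 135 mm long, lying flat, nearer the robot, on the right.

How it is judged:
By the outcome, as a careful person would: the job done as asked, in the order asked, and still so for the second after the job is handed in, with the robot touching nothing.
It also fails if it takes over 72 s, if anything falls off the work surface, if the arm or the gripper's body presses on something with over 40 N, if the wrist force passes 120 N, or if a joint passes its speed limit or range.

## Robot

A 7-joint arm with a two-finger parallel gripper is mounted at the origin on the work surface. World frame = base frame: x ahead of the robot, y to its left, z up, the work surface at z = 0. Lengths are in m, angles in rad, forces in N, time in s.
With the tool pointing down it reaches from about 0.425 to 0.875 m from the base axis. Payload 8.4 kg.
Tool frame: the origin (TCP) lies midway between the tips of the shut fingers; the grasp point (between the pads) lies ctrl.grasp_offset behind it (ctrl.grasp_offset is the distance from the TCP to the grasp point, in m); z points along the fingers, y is the line along which they close (so a half turn about z gives the same grasp; the last joint's range is limited). The gripper opens to 87 mm and grips with 3 to 60 N. Pads are 19 mm wide; open, the fingers measure 117 mm over their backs; the gripper's body (75 mm by 190 mm) begins 51 mm behind the grasp point.
Start: joints at [-1.265, 0.333, 0.04, 1.465, -0.013, 1.343, -0.059], TCP at [0.256, 0.597, 0.223] pointing down, gripper open.
Joint ranges: [-2.58, 2.58], [-0.38, 2.09], [-1.3, 1.39], [0.25, 2.4], [-1.5, 4.64], [0.08, 2.09], [-2.65, 2.65]. Speed limits (rad/s): [2.22, 2.22, 2.79, 2.79, 3.14, 3.14, 3.14].

## Interface

Orientations are given as a rotation vector (axis times angle).
In Python, from workcell import ctrl gives the robot as it stands.
- The arm moves only by the shell command python3 -m creep 'ROWS' [OPENING]. ROWS is JSON, a list of rows, each an object with "delta_pos": the shift along the tool's x, y, z each as a share of 750 mm, from -1 to 1, a list of three; "turn": the turn about the tool's z as a share of 180 degrees, from -1 to 1. A call has 1 to 8 rows; each row shifts and turns the commanded pose from where the row before left it, along the tool's axes as they then stand; what a row does not reach is not made up. A row lasts 1/10 s, in which the tool goes at most 50 mm and 8.59 degrees, less where a joint would pass 70% of its speed; a pose out of reach is approached as far as the arm can. A call with a number of a shift or a turn outside -1 to 1 is refused whole. A call with a gripper value outside its range is refused whole. OPENING is the gripper's target within -1 to 1 (shut at 1, half-way at 0, fully open at -1), set as the call begins (- or left out, the last holds). The fingers move at their own pace and stop on an object; the grip force is fixed at half the most. Time passes only in rows, so rows that do not move let the fingers close. It gives the time, the measured TCP pose, the force and the opening at its end, in the units of the state.
- ctrl.get_state(): the state, without advancing time (a new reading comes with each control period).
- ctrl.capture(name): name is "scene" or "side" or "wrist"; returns a dict with "pixels" (480x640x3 uint8, blue, green, red), "intrinsics" (3x3 intrinsics, pixels), "world_from_camera" (4x4, takes a point from camera to world coordinates); the wrist camera has in their place "mount" (4x4, takes a point from camera to tool coordinates, whose origin is the TCP and whose axes are the flange's). Camera axes: x right, y up, looking along -z (the intrinsics and any distortion apply to the point x, -y, -z); pixel columns grow to the right and rows downward; lengths in m; the calibration is good to about 2 mm. The wrist camera is an equidistant fisheye: a pixel r from the principal point sees the ray r / f radians off the axis. A picture is of the moment at which its call begins: read the wrist's pose just before it. There is no depth.
- ctrl.close_job(): hands the job in, once; it reports no verdict.
Trained networks look in the newest picture that a camera, given by its name, has taken for a name from the list of things; names that differ only in an ending like _2 or _b are one class to them, and where a whole thing is asked for, a point or a joint stands for the part that bears it (a point fixed in the world has none). Each returns a list of dicts, best first, with "conf" (0 to 1); they miss things now and then, are a little off and sometimes report something else, mostly with a low value. They report only what shows in the picture. A call takes as long as a camera call.
- ctrl.look_for(query, camera): "xy" ([column, row] in pixels, amid what is visible of it).
The state is a dict: "t": time; "joint_positions": joint angles; "qvel": joint speeds; "effort": joint torques, N m; "eef_pos": TCP position; "orientation": TCP orientation; "force": force on the tool from outside, world axes, zero at the start; "torque": the same for the moment, N m; "finger_gap": finger opening in m.
Only numpy, scipy, OpenCV 4.12 (cv2) and the standard library are available. Lean on these libraries where they do the work, as an engineer would, in place of code of your own. Each camera call takes 0.05 s, during which the arm holds its last target. There are 200 camera calls.

## Working session

There is one attempt and no reset: what is moved stays moved. The work goes in short steps, Python scripts to look and compute and a shell command to move; the robot and the scene stay as the last step left them, time stands still between calls to the robot, and variables do not carry over. Pictures are saved under pics/ and viewed, on a budget of 10 in all, crops included, one or two more only if the job needs it, and the job is handed in when it is done.

```bash
ls; mkdir -p pics; cat > h.py <<'E'
import numpy as np, cv2, json
from scipy.spatial.transform import Rotation as R
from workcell import ctrl
def ray(c, px, st=None):
    K=np.array(c["intrinsics"]); u=(px[0]-K[0,2])/K[0,0]; v=(px[1]-K[1,2])/K[1,1]
    if "mount" in c:
        r=np.hypot(u,v); s=np.sin(r)/r if r>1e-9 else 1
        d=np.array([u*s,-v*s,-np.cos(r)])
        T=np.eye(4); T[:3,:3]=R.from_rotvec(st["orientation"]).as_matrix(); T[:3,3]=st["eef_pos"]
        T=T@np.array(c["mount"])
    else:
        d=np.array([u,-v,-1.]); T=np.array(c["world_from_camera"])
    d=T[:3,:3]@d; return T[:3,3],d/np.linalg.norm(d)
def atz(o,d,z): return o+d*(z-o[2])/d[2]
def tri(rs):
    A=np.zeros((3,3));b=np.zeros(3)
    for o,d in rs:
        P=np.eye(3)-np.outer(d,d);A+=P;b+=P@o
    p=np.linalg.solve(A,b); return p,[float(np.linalg.norm(np.cross(d,p-o))) for o,d in rs]
E
python3 - <<'E'
from h import *
s=ctrl.get_state();print({k:np.round(v,3).tolist() for k,v in s.items()}, ctrl.grasp_offset)
print(np.round(R.from_rotvec(s["orientation"]).as_matrix(),3))
C={}
for n in ["scene","side","wrist"]:
    s=ctrl.get_state();c=C[n]=ctrl.capture(n);cv2.imwrite(f"pics/{n}0.png",c["pixels"])
    if "distortion" in c: print(c["distortion"])
    print(n,[k for k in c], np.round(c["intrinsics"],1).tolist(), np.round(c.get("mount",c.get("world_from_camera")),3).tolist())
N=["bar_center","carriage_rear","dial_center","zero_mark","needle_tip","block","ring","gauge","rod","jar","brush","tweezers","pliers","mandrel"]
for q in N:
    rs=[]
    for n in ["scene","side","wrist"]:
        L=ctrl.look_for(q,n)
        if L:
            rs.append(ray(C[n],L[0]["xy"],s)); print(q,n,np.round(L[0]["xy"]),round(L[0]["conf"],2),end="; ")
    if len(rs)>1: print(np.round(tri(rs)[0],3),np.round(tri(rs)[1],3))
E
```

```text
pics
{'t': 0.0, 'joint_positions': [-1.265, 0.334, 0.04, 1.466, -0.013, 1.343, -0.059], 'qvel': [-0.0, -0.0, -0.002, 0.001, -0.002, -0.001, -0.0], 'effort': [-0.001, -65.637, 1.335, -40.379, -0.06, 0.045, 0.0], 'eef_pos': [0.256, 0.597, 0.222], 'orientation': [-0.631, -3.077, 0.003], 'force': [0.32, 0.594, 0.303], 'torque': [-0.068, 0.013, -0.021], 'finger_gap': 0.087} 0.0187
[[-0.919  0.394 -0.001]
 [ 0.394  0.919 -0.002]
 [-0.    -0.002 -1.   ]]
scene ['pixels', 'intrinsics', 'world_from_camera'] [[530.0, 0.0, 322.3], [0.0, 530.0, 242.7], [0.0, 0.0, 1.0]] [[-0.727, -0.457, 0.513, 1.037], [0.687, -0.491, 0.536, 0.541], [0.007, 0.741, 0.671, 0.733], [0.0, 0.0, 0.0, 1.0]]
side ['pixels', 'intrinsics', 'world_from_camera'] [[489.9, 0.0, 323.3], [0.0, 489.9, 238.3], [0.0, 0.0, 1.0]] [[0.771, 0.367, -0.521, 0.091], [-0.637, 0.467, -0.613, -0.506], [0.018, 0.804, 0.594, 0.584], [0.0, 0.0, 0.0, 1.0]]
wrist ['pixels', 'intrinsics', 'mount'] [[371.6, 0.0, 324.4], [0.0, 371.6, 234.8], [0.0, 0.0, 1.0]] [[-0.0, 0.964, 0.266, 0.073], [1.0, 0.0, 0.0, 0.001], [0.0, 0.266, -0.964, -0.162], [0.0, 0.
[... 540 characters left out ...]
.01 ] [0.003 0.003]
ring scene [477. 373.] 0.63; ring side [222. 186.] 0.45; [0.528 0.363 0.025] [0. 0.]
gauge scene [340. 272.] 0.55; gauge side [310. 275.] 0.97; [ 0.511  0.034 -0.005] [0.005 0.005]
rod side [485. 380.] 0.58; jar scene [230. 361.] 0.83; jar side [401. 205.] 0.8; [0.796 0.071 0.016] [0.002 0.002]
brush scene [481. 270.] 0.8; brush side [158. 262.] 0.79; [0.311 0.226 0.005] [0.001 0.001]
tweezers scene [325. 185.] 0.88; tweezers side [299. 405.] 0.86; [ 0.333 -0.183  0.002] [0.003 0.003]
pliers scene [311. 436.] 0.93; pliers side [340. 180.] 0.8; [0.781 0.251 0.001] [0.001 0.001]
mandrel scene [183. 280.] 0.56; mandrel side [478. 270.] 0.7; [ 0.751 -0.156  0.003] [0.01 0.01]
```

View pics/scene0.png

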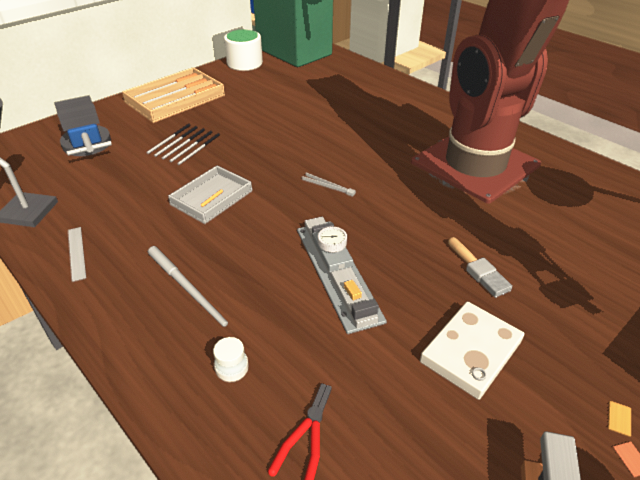

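View pics/side0.png

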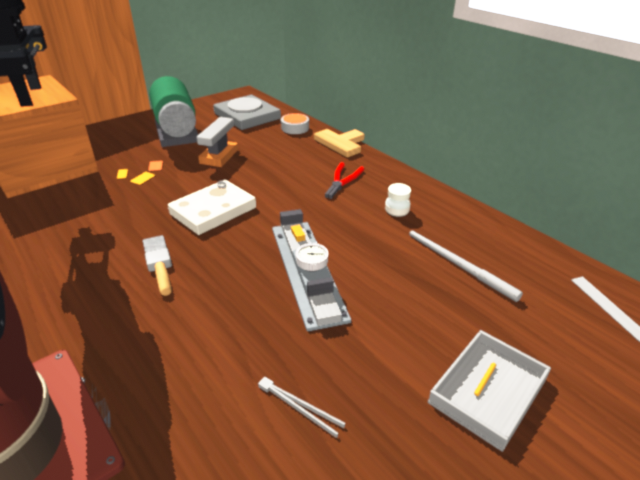

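```bash
python3 - <<'E'
from h import *
C={n:ctrl.capture(n) for n in["scene","side"]}
for k,a,b in [("bar",(352,290),(298,232)),("dial",(332,239),(312,256)),("block",(472,345),(212,203)),("ring",(478,373),(222,185)),("anvil",(362,304),(291,216))]:
    print(k,np.round(tri([ray(C["scene"],a),ray(C["side"],b)])[0],3),np.round(tri([ray(C["scene"],a),ray(C["side"],b)])[1],3))
for a in [(349,330),(385,320),(299,228)]: print("foot",np.round(atz(*ray(C["scene"],a),.004),3))
for a in [(468,303),(523,335),(478,395),(422,353)]: print("blockcorner",np.round(atz(*ray(C["scene"],a),.026),3))
E
```

```text
bar [0.549 0.11  0.032] [0. 0.]
dial [0.502 0.008 0.06 ] [0.001 0.001]
block [0.481 0.324 0.017] [0.001 0.001]
ring [0.529 0.364 0.027] [0.001 0.001]
anvil [0.565 0.151 0.041] [0.001 0.001]
foot [0.601 0.155 0.004]
foot [0.539 0.183 0.004]
foot [ 0.484 -0.108  0.004]
blockcorner [0.417 0.268 0.026]
blockcorner [0.409 0.373 0.026]
blockcorner [0.56  0.387 0.026]
blockcorner [0.561 0.28  0.026]
```

```bash
A='{"delta_pos":[0,0,0],"turn":0}'
python3 -m creep '[{"delta_pos":[-0.0384,-0.0277,0],"turn":0},{"delta_pos":[-0.0384,-0.0277,0],"turn":0},{"delta_pos":[-0.0384,-0.0277,0],"turn":0},{"delta_pos":[-0.0384,-0.0277,0],"turn":0},{"delta_pos":[-0.0384,-0.0277,0],"turn":0},{"delta_pos":[-0.0384,-0.0277,0],"turn":0},{"delta_pos":[-0.0384,-0.0277,0],"turn":0},{"delta_pos":[-0.0384,-0.0277,0],"turn":0}]' 0.3
python3 -m creep '[{"delta_pos":[-0.0384,-0.0277,0],"turn":0},{"delta_pos":[-0.0384,-0.0277,0],"turn":0},{"delta_pos":[-0.0384,-0.0277,0],"turn":0},{"delta_pos":[-0.0384,-0.0277,0],"turn":0},{"delta_pos":[-0.0384,-0.0277,0],"turn":0},{"delta_pos":[-0.0384,-0.0277,0],"turn":0},{"delta_pos":[-0.0384,-0.0277,0],"turn":0},{"delta_pos":[-0.0384,-0.0277,0],"turn":0}]'
python3 -m creep '[{"delta_pos":[0,0,0],"turn":0.0455},{"delta_pos":[0,0,0],"turn":0.0455},{"delta_pos":[0,0,0],"turn":0.0455},{"delta_pos":[0,0,0],"turn":0.0455},{"delta_pos":[0,0,0],"turn":0.0455},{"delta_pos":[0,0,0],"turn":0.0455},{"delta_pos":[0,0,0],"turn":0.0455},{"delta_pos":[0,0,0],"turn":0.0455}]'
python3 -m creep '[{"delta_pos":[0,0,0],"turn":0.0455},{"delta_pos":[0,0,0],"turn":0.0455},{"delta_pos":[0,0,0],"turn":0.0455},{"delta_pos":[0,0,0],"turn":0}]'
python3 - <<'E'
from h import *
s=ctrl.get_state();c=ctrl.capture("wrist");cv2.imwrite("pics/w1.png",c["pixels"])
np.savez("v1.npz",p=s["eef_pos"],o=s["orientation"])
for q in ["bar_center","carriage_rear","dial_center","zero_mark","needle_tip","block","ring","gauge"]:
    for e in ctrl.look_for(q,"wrist")[:2]: print(q,np.round(e["xy"]),round(e["conf"],2),np.round(atz(*ray(c,e["xy"],s),.03),3))
E
```

```text
t: 3.15
eef_pos: [0.4029, 0.3526, 0.2228]
orientation: [0.631, 3.077, 0.001]
force: [0.9, 0.3, -0.5]
finger_gap: 0.0334
t: 3.95
eef_pos: [0.5493, 0.1091, 0.2228]
orientation: [0.631, 3.077, 0.001]
force: [0.3, 1.0, 0.4]
finger_gap: 0.0303
t: 4.75
eef_pos: [0.5486, 0.1104, 0.2227]
orientation: [2.203, 2.24, 0.0]
force: [0.9, -0.1, -0.4]
finger_gap: 0.0301
t: 5.15
eef_pos: [0.5486, 0.1105, 0.2226]
orientation: [2.626, 1.724, 0.0]
force: [0.0, 0.7, 0.3]
finger_gap: 0.0305
bar_center [535. 285.] 0.65 [ 0.74  -0.065  0.03 ]
carriage_rear [324. 301.] 0.84 [0.51  0.023 0.03 ]
dial_center [321. 302.] 0.58 [0.507 0.023 0.03 ]
zero_mark [322. 343.] 0.61 [ 0.487 -0.025  0.03 ]
block [183.  56.] 0.73 [0.484 0.312 0.03 ]
gauge [325. 237.] 0.64 [0.539 0.086 0.03 ]
```

View pics/w1.png

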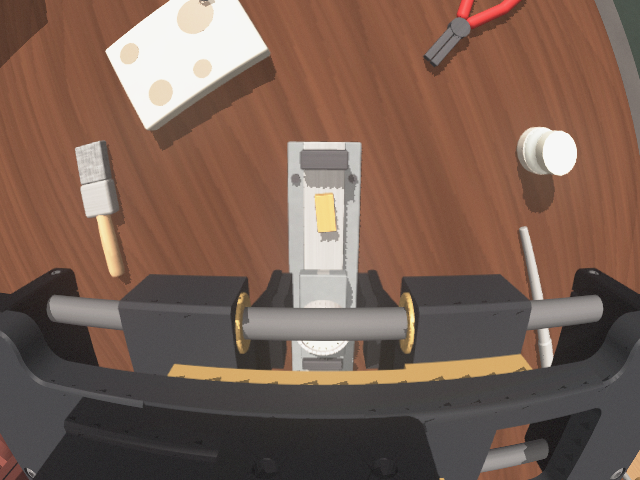

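```bash
python3 - <<'E'
from h import *
s=ctrl.get_state();c=ctrl.capture("wrist");sc=ctrl.capture("scene");sd=ctrl.capture("side")
im=c["pixels"]
def yellow(im,roi):
    h=cv2.cvtColor(im,cv2.COLOR_BGR2HSV);m=cv2.inRange(h,(18,110,120),(32,255,255));z=np.zeros_like(m);x0,y0,x1,y1=roi;z[y0:y1,x0:x1]=m[y0:y1,x0:x1];
    n,l,st,ce=cv2.connectedComponentsWithStats(z); i=1+np.argmax(st[1:,4]); return (l==i).astype(np.uint8)
mw=yellow(im,(290,180,360,250)); r=cv2.minAreaRect(cv2.findNonZero(mw)); print(r)
b=cv2.boxPoints(r); P=np.array([atz(*ray(c,p,s),.039) for p in b]); print(np.round(P,4), np.round(P.mean(0),4))
for i in range(4):
    d=P[(i+1)%4]-P[i]; print("edge",np.linalg.norm(d).round(4),np.degrees(np.arctan2(d[1],d[0])).round(1))
for nm,cc,roi in [("scene",sc,(330,270,375,305)),("side",sd,(285,222,310,245))]:
    m=yellow(cc["pixels"],roi); q=cv2.findNonZero(m)
    print(nm,q.reshape(-1,2).mean(0), m.sum())
    print(" tri",[np.round(x,4) for x in tri([ray(cc,q.reshape(-1,2).mean(0)),ray(c,b.mean(0),s)])])
# foot edges far end
for p in [(289,142),(361,142),(289,260),(360,260)]: print("foot",np.round(atz(*ray(c,p,s),.008),4))
for p in [(301,151),(348,151)]: print("anvil top far",np.round(atz(*ray(c,p,s),.047),4))
for p in [(301,168),(348,168)]: print("anvil",np.round(atz(*ray(c,p,s),.047),4))
for p in [(301,272),(347,272)]: print("carriage front top",np.round(atz(*ray(c,p,s),.043),4))
print("block corners")
for p in [(107,51),(150,130),(268,53)]: print(np.round(atz(*ray(c,p,s),.026),4))
print(np.round(R.from_rotvec(s["orientation"]).as_matrix(),4).tolist(),s["eef_pos"])
E
```

```text
((323.5, 194.5), (1.0, 17.0), 90.0)
[[0.5476 0.1307 0.039 ]
 [0.5623 0.1244 0.039 ]
 [0.5619 0.1236 0.039 ]
 [0.5472 0.1299 0.039 ]] [0.5548 0.1272 0.039 ]
edge 0.016 -23.3
edge 0.001 -113.0
edge 0.016 156.7
edge 0.001 66.5
scene [353.50877193 289.11111111] 171
 tri [array([0.5579, 0.1261, 0.0524]), array([0.0038, 0.0038])]
side [297.88961039 232.18181818] 154
 tri [array([0.5556, 0.123 , 0.021 ]), array([0.0025, 0.0025])]
foot [0.5422 0.1859 0.008 ]
foot [0.6087 0.1573 0.008 ]
foot [0.4905 0.072  0.008 ]
foot [0.5607 0.0418 0.008 ]
anvil top far [0.5525 0.1732 0.047 ]
anvil top far [0.5915 0.1564 0.047 ]
anvil [0.5462 0.159  0.047 ]
anvil [0.5855 0.1421 0.047 ]
carriage front top [0.5043 0.0658 0.043 ]
carriage front top [0.5459 0.048  0.043 ]
block corners
[0.4051 0.3675 0.026 ]
[0.4183 0.2605 0.026 ]
[0.5603 0.2745 0.026 ]
[[0.3946, 0.9189, 0.0], [0.9189, -0.3946, -0.0], [-0.0, 0.0, -1.0]] [0.54864849 0.11035821 0.22257163]
```

```bash
python3 - <<'E'
from h import *
s=ctrl.get_state();c=ctrl.capture("wrist");sc=ctrl.capture("scene");sd=ctrl.capture("side")
im=c["pixels"]
def yellow(im,roi,sat):
    x0,y0,x1,y1=roi;h=cv2.cvtColor(im,cv2.COLOR_BGR2HSV);m=cv2.inRange(h,(14,sat,150),(34,255,255));z=np.zeros_like(m);z[y0:y1,x0:x1]=m[y0:y1,x0:x1]
    n,l,st,ce=cv2.connectedComponentsWithStats(z); i=1+np.argmax(st[1:,4]); return (l==i).astype(np.uint8)
for sat in (60,90):
    mw=yellow(im,(290,180,360,250),sat); r=cv2.minAreaRect(cv2.findNonZero(mw)); print(sat,r,mw.sum())
b=cv2.boxPoints(r); P=np.array([atz(*ray(c,p,s),.039) for p in b]); print(np.round(P.mean(0),4))
for i in range(2):
    d=P[(i+1)%4]-P[i]; print("edge",np.linalg.norm(d).round(4),np.degrees(np.arctan2(d[1],d[0])).round(1))
for nm,cc,roi in [("scene",sc,(330,270,375,305)),("side",sd,(285,222,310,245))]:
    q=cv2.findNonZero(yellow(cc["pixels"],roi,110)).reshape(-1,2)
    print(nm,np.round(q.mean(0),1)," tri",[np.round(x,4) for x in tri([ray(cc,q.mean(0)),ray(c,r[0],s)])])
cv2.imwrite("pics/bar.png",cv2.resize(im[130:290,270:380],None,fx=4,fy=4,interpolation=cv2.INTER_NEAREST)[:600])
E
```

```text
60 ((325.0204772949219, 212.2253875732422), (38.83983612060547, 19.193580627441406), 84.80557250976562) 738
90 ((325.0158996582031, 212.19871520996094), (38.2777099609375, 18.500892639160156), 85.42607879638672) 707
[0.5492 0.1108 0.039 ]
edge 0.0174 -18.6
edge 0.0372 -108.5
scene [352.9 289.3]  tri [array([0.5485, 0.1106, 0.0343]), array([0.0007, 0.0007])]
side [297.8 232.4]  tri [array([0.5487, 0.1095, 0.0314]), array([0., 0.])]
```

View pics/bar.png

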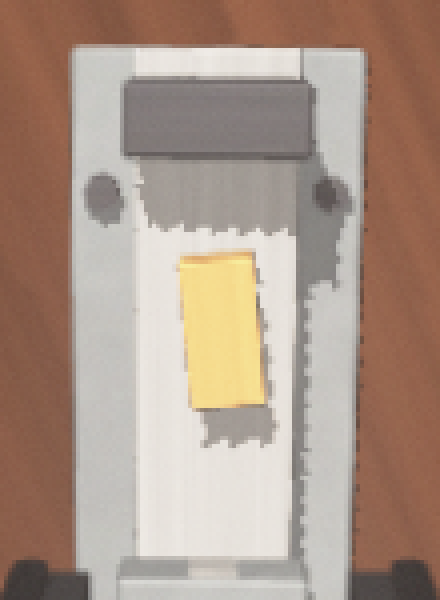

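```bash
python3 -m creep '[{"delta_pos":[0,0.0005,0.05],"turn":-0.026},{"delta_pos":[0,0,0.05],"turn":0},{"delta_pos":[0,0,0.05],"turn":0},{"delta_pos":[0,0,0.05],"turn":0},{"delta_pos":[0,0,0.03],"turn":0},{"delta_pos":[0,0,0.015],"turn":0},{"delta_pos":[0,0,0.012],"turn":0},{"delta_pos":[0,0,0],"turn":0}]'
python3 -m creep '[{"delta_pos":[0,0,0],"turn":0},{"delta_pos":[0,0,0],"turn":0},{"delta_pos":[0,0,0],"turn":0},{"delta_pos":[0,0,0],"turn":0},{"delta_pos":[0,0,0],"turn":0},{"delta_pos":[0,0,0],"turn":0}]' 1
```

```text
t: 6.7
eef_pos: [0.549, 0.1103, 0.0296]
orientation: [2.551, 1.833, -0.001]
force: [-1.0, 0.0, -0.2]
finger_gap: 0.0304
t: 7.3
eef_pos: [0.5497, 0.1105, 0.0308]
orientation: [2.551, 1.833, 0.003]
force: [-1.3, 0.4, 6.0]
finger_gap: 0.0173
```

```bash
python3 -m creep '[{"delta_pos":[0,0,-0.02],"turn":0},{"delta_pos":[0,0,-0.045],"turn":0},{"delta_pos":[0,0,-0.045],"turn":0},{"delta_pos":[0,0,0],"turn":0}]'
python3 -m creep '[{"delta_pos":[0.0372,-0.03,0],"turn":0},{"delta_pos":[0.0372,-0.03,0],"turn":0},{"delta_pos":[0.0372,-0.03,0],"turn":0},{"delta_pos":[0.0372,-0.03,0],"turn":0},{"delta_pos":[0.0372,-0.03,0],"turn":0},{"delta_pos":[0.0372,-0.03,0],"turn":0},{"delta_pos":[0,0,0],"turn":0}]'
python3 - <<'E'
from h import *
for n in["scene","side"]:
    c=ctrl.capture(n); cv2.imwrite(f"pics/{n}2.png",c["pixels"])
a=cv2.imread("pics/scene2.png")[200:420,330:560];b=cv2.imread("pics/side2.png")[100:320,150:380]
cv2.imwrite("pics/lift.png",cv2.resize(np.hstack([a,b]),None,fx=1.7,fy=1.7))
E
```

```text
t: 7.7
eef_pos: [0.5518, 0.1106, 0.1177]
orientation: [2.55, 1.831, 0.011]
force: [0.9, -0.3, -0.7]
finger_gap: 0.0174
t: 8.4
eef_pos: [0.4713, 0.3177, 0.1123]
orientation: [-2.543, -1.842, 0.0]
force: [-0.5, 0.2, -1.2]
finger_gap: 0.0177
```

View pics/lift.png

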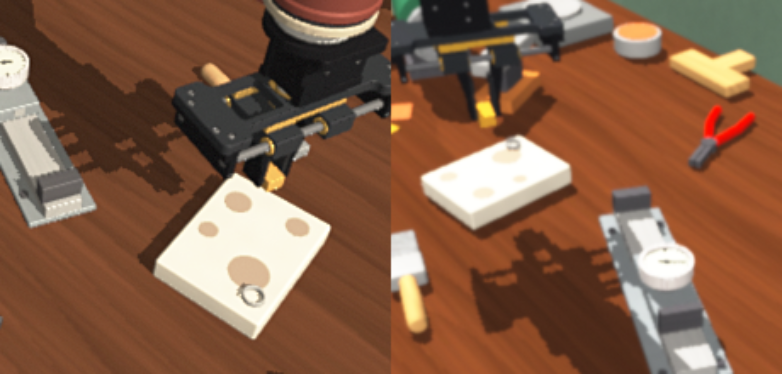

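```bash
python3 -m creep '[{"delta_pos":[0,0,0.045],"turn":0},{"delta_pos":[0,0,0.04],"turn":0},{"delta_pos":[0,0,0.015],"turn":0},{"delta_pos":[0,0,0.005],"turn":0},{"delta_pos":[0,0,0],"turn":0}]'
python3 - <<'E'
from h import *
s=ctrl.get_state();print(s["eef_pos"],s["force"])
E
```

```text
t: 9.0
eef_pos: [0.475, 0.3115, 0.0341]
orientation: [2.552, 1.832, 0.0]
force: [0.3, -0.4, -0.4]
finger_gap: 0.0178
[0.47502347 0.31148298 0.03407971] [ 0.34771379 -0.38211559 -0.42262457]
```

```bash
python3 -m creep '[{"delta_pos":[0,0,0.0015],"turn":0},{"delta_pos":[0,0,0.0015],"turn":0},{"delta_pos":[0,0,0],"turn":0}]'
```

```text
t: 9.3
eef_pos: [0.4747, 0.3123, 0.032]
orientation: [-2.551, -1.833, -0.002]
force: [0.4, 0.4, -1.7]
finger_gap: 0.0178
```

```bash
python3 -m creep '[{"delta_pos":[0,0,0.0015],"turn":0},{"delta_pos":[0,0,0],"turn":0}]'
```

```text
t: 9.5
eef_pos: [0.4748, 0.3123, 0.0318]
orientation: [-2.551, -1.833, -0.001]
force: [-5.1, -3.6, 13.6]
finger_gap: 0.0172
```

```bash
python3 -m creep '[{"delta_pos":[0,0,0],"turn":0},{"delta_pos":[0,0,0],"turn":0},{"delta_pos":[0,0,0],"turn":0},{"delta_pos":[0,0,-0.03],"turn":0},{"delta_pos":[0,0,-0.055],"turn":0},{"delta_pos":[0,0,-0.055],"turn":0},{"delta_pos":[0,0,-0.055],"turn":0},{"delta_pos":[0,0,-0.055],"turn":0.027}]' 0.3
python3 -m creep '[{"delta_pos":[-0.0541,0.0243,0],"turn":0},{"delta_pos":[-0.0541,0.0243,0],"turn":0},{"delta_pos":[-0.0541,0.0243,0],"turn":0},{"delta_pos":[-0.0541,0.0243,0],"turn":0},{"delta_pos":[-0.0541,0.0243,0],"turn":0},{"delta_pos":[-0.0541,0.0243,0],"turn":0},{"delta_pos":[-0.0541,0.0243,0],"turn":0},{"delta_pos":[-0.0541,0.0243,0],"turn":0}]' 1
python3 -m creep '[{"delta_pos":[0,0,0],"turn":0},{"delta_pos":[0,0,0],"turn":0}]'
python3 - <<'E'
from h import *
sc=ctrl.capture("scene");s=ctrl.get_state();c=ctrl.capture("wrist");im=c["pixels"];cv2.imwrite("pics/w2.png",im)
np.savez("v2.npz",p=s["eef_pos"],o=s["orientation"]);print(s["eef_pos"],np.round(R.from_rotvec(s["orientation"]).as_matrix(),4).tolist())
for q in ["bar_center","carriage_rear","dial_center","zero_mark","needle_tip"]:
    for n,cc in (("wrist",c),("scene",sc)):
        for e in ctrl.look_for(q,n)[:1]: print(q,n,np.round(e["xy"]),round(e["conf"],2),np.round(atz(*ray(cc,e["xy"],s),.067),3))
a=cv2.resize(sc["pixels"][210:410,300:540],None,fx=1.5,fy=1.5)
b=cv2.resize(im[80:300,240:420],None,fx=2.7,fy=2.7)
o=np.zeros((600,800,3),np.uint8);o[:300,:360]=a;o[:b.shape[0],800-440:]=b[:,:440];cv2.imwrite("pics/v2.png",o)
E
```

```text
t: 10.3
eef_pos: [0.4742, 0.3117, 0.2194]
orientation: [-2.627, -1.723, -0.0]
force: [1.1, 0.8, -0.8]
finger_gap: 0.0307
t: 11.1
eef_pos: [0.4786, -0.0456, 0.2178]
orientation: [-2.627, -1.723, -0.001]
force: [0.7, 0.3, 0.1]
finger_gap: 0.0001
t: 11.3
eef_pos: [0.4788, -0.0446, 0.2177]
orientation: [-2.629, -1.72, -0.001]
force: [0.2, 0.3, -0.2]
finger_gap: 0.0003
[ 0.47890228 -0.04330433  0.21764657] [[0.3983, 0.9172, -0.0001], [0.9172, -0.3983, 0.0004], [0.0004, -0.0002, -1.0]]
bar_center scene [468. 336.] 0.83 [0.51  0.325 0.067]
carriage_rear wrist [324. 158.] 0.78 [0.501 0.007 0.067]
carriage_rear scene [331. 243.] 0.66 [0.517 0.022 0.067]
dial_center wrist [325. 156.] 0.95 [0.502 0.008 0.067]
dial_center scene [332. 244.] 0.84 [0.518 0.025 0.067]
zero_mark wrist [323. 157.] 0.49 [0.5   0.008 0.067]
zero_mark scene [329. 240.] 0.82 [0.512 0.013 0.067]
needle_tip wrist [326. 153.] 0.68 [0.503 0.01  0.067]
```

View pics/v2.png

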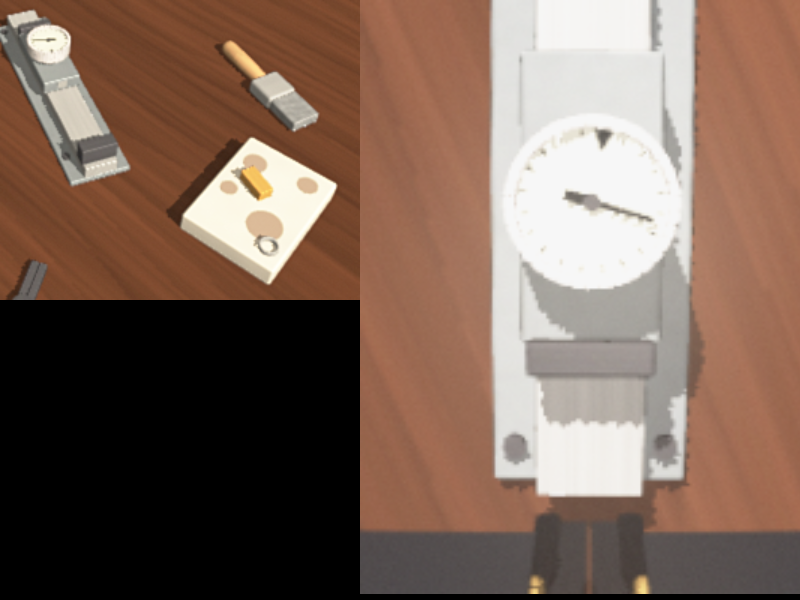

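```bash
python3 - <<'E'
from h import *
v=np.load("v2.npz");s={"eef_pos":v["p"],"orientation":v["o"]};c=ctrl.capture("wrist");st=ctrl.get_state()
print(np.round(st["joint_positions"],3),st["eef_pos"],st["force"])
f=lambda x,y,z:atz(*ray(c,(240+(x-360)/2.7,80+y/2.7),s),z)
ctr=f(592,202,.069);z0=f(604,138,.067);nt=f(652,218,.066);nb=f(568,195,.066);rl=f(527,376,.051);rr=f(656,376,.051)
for n,p in zip("ctr zero tip tail rl rr".split(),(ctr,z0,nt,nb,rl,rr)): print(n,np.round(p,4))
a=lambda d:np.degrees(np.arctan2(d[1],d[0]))
print("zero ang",a(z0-ctr),np.linalg.norm(z0-ctr),"needle",a(nt-ctr),a(nt-nb),np.linalg.norm(nt-ctr))
L=[f(493,300,.008),f(496,450,.008),f(686,300,.008),f(684,470,.008)];print(np.round(L,4).tolist(),a(L[0]-L[1]),a(L[2]-L[3]))
im=c["pixels"];g=cv2.cvtColor(im,cv2.COLOR_BGR2GRAY)
m=cv2.inRange(g,225,255);m[:115]=0;m[200:]=0;m[:,:285]=0;m[:,370:]=0
n,l,stt,ce=cv2.connectedComponentsWithStats(m);i=1+np.argmax(stt[1:,4]);print(stt[i],ce[i],cv2.minEnclosingCircle(cv2.findNonZero((l==i).astype(np.uint8))))
E
```

```text
[-0.757 -0.053  0.743  1.899  0.037  1.282 -0.435] [ 0.47893478 -0.04373799  0.21768566] [ 0.5567839  -0.23238983  0.21795076]
ctr [0.5027 0.0087 0.069 ]
zero [0.514  0.0255 0.067 ]
tip [ 0.5178 -0.0034  0.066 ]
tail [0.4967 0.0136 0.066 ]
rl [ 0.4591 -0.037   0.051 ]
rr [ 0.4989 -0.0543  0.051 ]
zero ang 55.985600020092065 0.02029737699233686 needle -38.72968214468067 -38.751841336130376 0.019631626601921297
[[0.453, -0.0132, 0.008], [0.4294, -0.0671, 0.008], [0.5194, -0.042, 0.008], [0.4934, -0.1038, 0.008]] 66.355131826667 67.22085709175445
[ 290  115   72   85 4487] [322.81502117 150.16870961] ((325.5, 157.0), 54.993282318115234)
```

```bash
python3 -m creep '[{"delta_pos":[-0.049,0.001,0],"turn":0},{"delta_pos":[0,0,0.05],"turn":0},{"delta_pos":[0,0,0.055],"turn":0},{"delta_pos":[0,0,0.055],"turn":0},{"delta_pos":[0,0,0.05],"turn":0},{"delta_pos":[0,0,0.03],"turn":0},{"delta_pos":[0,0,0],"turn":0},{"delta_pos":[0,0,0],"turn":0}]'
python3 -m creep '[{"delta_pos":[0.02,0,0],"turn":0},{"delta_pos":[0.02,0,0],"turn":0},{"delta_pos":[0.02,0,0],"turn":0},{"delta_pos":[0.02,0,0],"turn":0},{"delta_pos":[0.02,0,0],"turn":0},{"delta_pos":[0.02,0,0],"turn":0},{"delta_pos":[0.02,0,0],"turn":0},{"delta_pos":[0.01,0,0],"turn":0}]'
```

```text
t: 12.75
eef_pos: [0.4652, -0.0782, 0.0382]
orientation: [2.627, 1.723, -0.001]
force: [-0.0, -0.8, 0.8]
finger_gap: 0.0006
t: 13.55
eef_pos: [0.5103, 0.0273, 0.0375]
orientation: [-2.625, -1.725, 0.0]
force: [-0.2, -3.7, 1.6]
finger_gap: 0.0004
```

```bash
python3 -m creep '[{"delta_pos":[0.005,0,0],"turn":0},{"delta_pos":[0.005,0,0],"turn":0},{"delta_pos":[0.003,0,0],"turn":0},{"delta_pos":[0,0,0],"turn":0}]'
python3 -m creep '[{"delta_pos":[0.002,0,0],"turn":0},{"delta_pos":[0.002,0,0],"turn":0},{"delta_pos":[0,0,0],"turn":0}]'
python3 -m creep '[{"delta_pos":[0.002,0,0],"turn":0},{"delta_pos":[0,0,0],"turn":0}]'
```

```text
t: 13.95
eef_pos: [0.5134, 0.0344, 0.0375]
orientation: [-2.627, -1.723, 0.0]
force: [-0.3, -1.3, -0.6]
finger_gap: 0.0004
t: 14.25
eef_pos: [0.5146, 0.0371, 0.0376]
orientation: [-2.627, -1.723, 0.001]
force: [-0.8, -2.5, -0.4]
finger_gap: 0.0004
t: 14.45
eef_pos: [0.515, 0.0378, 0.0375]
orientation: [2.627, 1.723, -0.002]
force: [-2.1, -4.7, 1.0]
finger_gap: 0.0004
```

```bash
python3 -m creep '[{"delta_pos":[0.002,0,0],"turn":0},{"delta_pos":[0,0,0],"turn":0}]'
python3 -m creep '[{"delta_pos":[0.002,0,0],"turn":0},{"delta_pos":[0,0,0],"turn":0}]'
python3 -m creep '[{"delta_pos":[0.002,0,0],"turn":0},{"delta_pos":[0,0,0],"turn":0}]'
```

```text
t: 14.65
eef_pos: [0.515, 0.0379, 0.0375]
orientation: [2.628, 1.721, -0.005]
force: [-6.1, -8.5, 6.4]
finger_gap: 0.0008
t: 14.85
eef_pos: [0.515, 0.0379, 0.0374]
orientation: [2.628, 1.72, -0.007]
force: [-9.5, -13.3, 8.6]
finger_gap: 0.0006
t: 15.05
eef_pos: [0.515, 0.038, 0.0374]
orientation: [2.629, 1.718, -0.01]
force: [-12.1, -16.9, 12.6]
finger_gap: 0.0004
```

```bash
python3 -m creep '[{"delta_pos":[-0.02,0,0],"turn":0},{"delta_pos":[-0.01,0,-0.01],"turn":0},{"delta_pos":[0,0,-0.055],"turn":0},{"delta_pos":[0,0,-0.055],"turn":0},{"delta_pos":[0,0,-0.055],"turn":0},{"delta_pos":[0,0,-0.055],"turn":0},{"delta_pos":[0.048,0,-0.01],"turn":0},{"delta_pos":[0,0,0],"turn":0}]' -1
python3 -m creep '[{"delta_pos":[0,0,0],"turn":0},{"delta_pos":[0,0,0],"turn":0},{"delta_pos":[0,0,0],"turn":0}]' -1
python3 - <<'E'
from h import *
s=ctrl.get_state();c=ctrl.capture("wrist");im=c["pixels"];cv2.imwrite("pics/w3.png",im)
np.savez("v3.npz",p=s["eef_pos"],o=s["orientation"]);print(s["eef_pos"],np.round(R.from_rotvec(s["orientation"]).as_matrix(),4).tolist())
for q in ["dial_center","zero_mark","needle_tip"]:
    for e in ctrl.look_for(q,"wrist")[:1]: print(q,np.round(e["xy"]),round(e["conf"],2),np.round(atz(*ray(c,e["xy"],s),.067),4))
cv2.imwrite("pics/v3.png",cv2.resize(im[90:240,240:420],None,fx=4,fy=4))
E
```

```text
t: 15.85
eef_pos: [0.5247, 0.0601, 0.2204]
orientation: [-2.622, -1.73, -0.01]
force: [-0.3, -0.2, -1.0]
finger_gap: 0.0564
t: 16.15
eef_pos: [0.5222, 0.0542, 0.2174]
orientation: [-2.627, -1.722, 0.001]
force: [0.4, -0.3, 0.5]
finger_gap: 0.0804
[0.52222823 0.05417174 0.21737715] [[0.3991, 0.9169, -0.0006], [0.9169, -0.3991, -0.0001], [-0.0003, -0.0005, -1.0]]
dial_center [323. 161.] 0.83 [0.5418 0.1023 0.067 ]
zero_mark [326. 192.] 0.2 [0.533  0.0771 0.067 ]
```

View pics/v3.png

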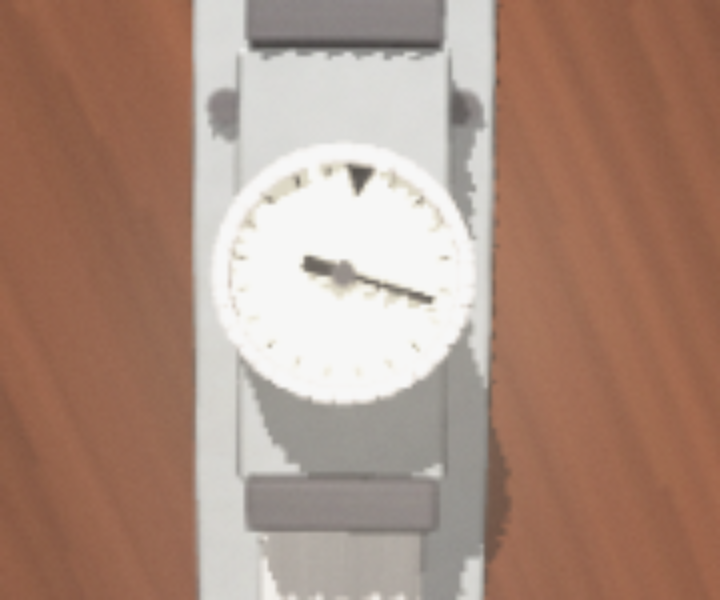

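```bash
python3 - <<'E'
from h import *
v=np.load("v3.npz");s={"eef_pos":v["p"],"orientation":v["o"]};c=ctrl.capture("wrist");st=ctrl.get_state();sc=ctrl.capture("scene")
print(np.round(st["joint_positions"],3),st["eef_pos"],st["finger_gap"])
f=lambda x,y,z:atz(*ray(c,(240+x/4,90+y/4),s),z)
ctr=f(342.5,273.5,.069);hub=f(343,272,.066);z0=f(359,179,.066);nt=f(432,299,.066);nb=f(308,264,.066)
for n,p in zip("ctr hub zero tip tail".split(),(ctr,hub,z0,nt,nb)): print(n,np.round(p,4))
print("rim w",f(472,273,.067)-f(213,273,.067))
M=np.array(R.from_rotvec(st["orientation"]).as_matrix()); print("to ctr in tool mm",1e3*M.T@(ctr-st["eef_pos"]))
a=lambda d:np.degrees(np.arctan2(d[1],d[0]))
print("zero",a(z0-hub),np.linalg.norm(z0-hub),"needle",a(nt-hub),a(nt-nb),np.linalg.norm(nt-hub))
# scene dial check
e=ctrl.look_for("dial_center","scene")[0];print(e,tri([ray(sc,e["xy"]),ray(c,(240+342.5/4,90+273.5/4),s)]))
E
```

```text
[-0.908  0.081  0.768  1.804 -0.058  1.28  -0.534] [0.52252561 0.0546669  0.21756222] 0.08677716395116077
ctr [0.5446 0.1035 0.069 ]
hub [0.5447 0.1035 0.066 ]
zero [0.5556 0.1202 0.066 ]
tip [0.5597 0.0909 0.066 ]
tail [0.5387 0.108  0.066 ]
rim w [ 0.04978009 -0.02165321  0.        ]
to ctr in tool mm [ 53.57808459   0.79261959 148.55484654]
zero 56.8537767500436 0.019916802677791084 needle -40.2907699621081 -39.26213954430329 0.019571928336524068
{'xy': [350.9, 279.3], 'conf': 0.79} (array([0.54440035, 0.10201726, 0.05017845]), [0.0004194335108688668, 0.0004194335108689525])
```

```bash
python3 -m creep '[{"delta_pos":[0.036,0.001,0],"turn":0},{"delta_pos":[0.0355,0,0],"turn":0},{"delta_pos":[0,0,0.05],"turn":0},{"delta_pos":[0,0,0.055],"turn":0},{"delta_pos":[0,0,0.055],"turn":0},{"delta_pos":[0,0,0.036],"turn":0},{"delta_pos":[0,0,0.02],"turn":0},{"delta_pos":[0,0,0],"turn":0}]' -1
python3 -m creep '[{"delta_pos":[0,0,0],"turn":0},{"delta_pos":[0,0,0],"turn":0},{"delta_pos":[0,0,0],"turn":0},{"delta_pos":[0,0,0],"turn":0},{"delta_pos":[0,0,0],"turn":0},{"delta_pos":[0,0,0],"turn":0}]' 1
```

```text
t: 17.3
eef_pos: [0.5436, 0.1035, 0.0542]
orientation: [-2.627, -1.723, 0.005]
force: [0.2, 0.1, 0.9]
finger_gap: 0.0873
t: 17.9
eef_pos: [0.5449, 0.104, 0.0561]
orientation: [-2.627, -1.723, -0.001]
force: [-0.7, -0.2, 4.2]
finger_gap: 0.053
```

```bash
python3 -m creep '[{"delta_pos":[0,0,0],"turn":0.04},{"delta_pos":[0,0,0],"turn":0.04},{"delta_pos":[0,0,0],"turn":0.04},{"delta_pos":[0,0,0],"turn":0.04},{"delta_pos":[0,0,0],"turn":0.04},{"delta_pos":[0,0,0],"turn":0.04},{"delta_pos":[0,0,0],"turn":0.04}]'
python3 -m creep '[{"delta_pos":[0,0,0],"turn":0.04},{"delta_pos":[0,0,0],"turn":0.04},{"delta_pos":[0,0,0],"turn":0.04},{"delta_pos":[0,0,0],"turn":0.04},{"delta_pos":[0,0,0],"turn":0.04},{"delta_pos":[0,0,0],"turn":0.04},{"delta_pos":[0,0,0],"turn":0.013},{"delta_pos":[0,0,0],"turn":0}]'
python3 - <<'E'
from h import *
s=ctrl.get_state();M=R.from_rotvec(s["orientation"]).as_matrix();print("x heading",np.degrees(np.arctan2(M[1,0],M[0,0])),s["eef_pos"],s["force"],np.round(s["joint_positions"],2))
E
```

```text
t: 18.6
eef_pos: [0.5457, 0.103, 0.0562]
orientation: [3.111, 0.432, 0.003]
force: [3.4, -2.0, -0.5]
finger_gap: 0.0531
t: 19.4
eef_pos: [0.5456, 0.1018, 0.0561]
orientation: [3.036, -0.801, 0.004]
force: [2.8, -5.7, 2.7]
finger_gap: 0.0529
x heading -29.581125895973162 [0.54556447 0.10184071 0.05613352] [ 2.79851377 -5.66959111  2.6502976 ] [-1.12  0.49  1.07  1.92 -0.5   1.03 -1.92]
```

```bash
python3 -m creep '[{"delta_pos":[0,0,0],"turn":0},{"delta_pos":[0,0,0],"turn":0},{"delta_pos":[0,0,0],"turn":0},{"delta_pos":[0,0,0],"turn":0},{"delta_pos":[0,0,0],"turn":0}]' -1
python3 -m creep '[{"delta_pos":[0,0,-0.03],"turn":0},{"delta_pos":[0,0,-0.055],"turn":0},{"delta_pos":[0,0,-0.055],"turn":0},{"delta_pos":[0,0,-0.055],"turn":0},{"delta_pos":[-0.036,0,-0.02],"turn":0},{"delta_pos":[-0.036,0,0],"turn":0},{"delta_pos":[0,0,0],"turn":0},{"delta_pos":[0,0,0],"turn":0}]'
python3 - <<'E'
from h import *
s=ctrl.get_state();c=ctrl.capture("wrist");im=c["pixels"];cv2.imwrite("pics/w4.png",im)
np.savez("v4.npz",p=s["eef_pos"],o=s["orientation"])
M=R.from_rotvec(s["orientation"]).as_matrix();print(s["eef_pos"],np.degrees(np.arctan2(M[1,0],M[0,0])))
cv2.imwrite("pics/v4.png",cv2.resize(im[90:240,240:420],None,fx=4,fy=4))
E
```

```text
t: 19.9
eef_pos: [0.5445, 0.1041, 0.0556]
orientation: [-3.039, 0.797, 0.0]
force: [-0.1, 0.2, 0.3]
finger_gap: 0.0837
t: 20.7
eef_pos: [0.4972, 0.1318, 0.217]
orientation: [-3.038, 0.791, 0.002]
force: [0.1, 0.2, -0.5]
finger_gap: 0.087
[0.49715825 0.13180285 0.21700485] -29.204068336583802
```

View pics/v4.png

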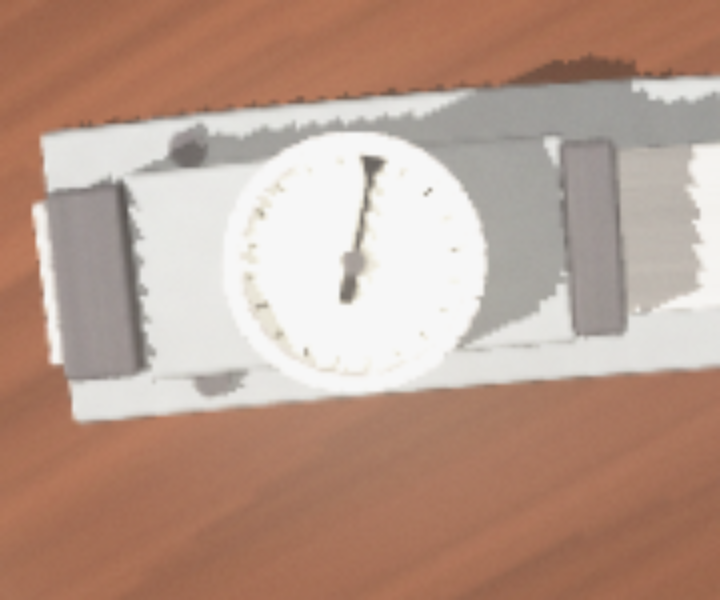

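```bash
python3 - <<'E'
from h import *
v=np.load("v4.npz");s={"eef_pos":v["p"],"orientation":v["o"]};c=ctrl.capture("wrist");st=ctrl.get_state();print(st["eef_pos"])
f=lambda x,y,z:atz(*ray(c,(240+x/4,90+y/4),s),z)
print("ctr",f(355,262.5,.069))
for n,x in (("thumb rear",[f(617,140,.051),f(626,334,.051)]),("anvil back",[f(47,190,.047),f(70,380,.047)])): print(n,np.round(x,4).tolist())
im=c["pixels"]
# polar unwrap about hub in world plane z=.066
h=f(352,262,.066); 
a=lambda d:np.degrees(np.arctan2(d[1],d[0]))
for n,x in (("tip",(367,192)),("wedge",(373,161)),("tail",(347,299))): d=f(*x,.066)-h;print(n,a(d),np.linalg.norm(d))
cv2.imwrite("pics/v5.png",cv2.resize(im[120:170,310:350],None,fx=12,fy=12,interpolation=cv2.INTER_CUBIC))
E
```

```text
[0.49806807 0.1296745  0.21690493]
ctr [0.54393687 0.10333973 0.069     ]
thumb rear [[0.5394, 0.0397, 0.051], [0.5001, 0.0582, 0.051]]
anvil back [[0.5914, 0.1554, 0.047], [0.5515, 0.1729, 0.047]]
tip -41.099818444814375 0.015086388897690033
wedge -40.74117793256137 0.02173214182890015
tail 143.2191062498385 0.007897910088923666
```

View pics/v5.png

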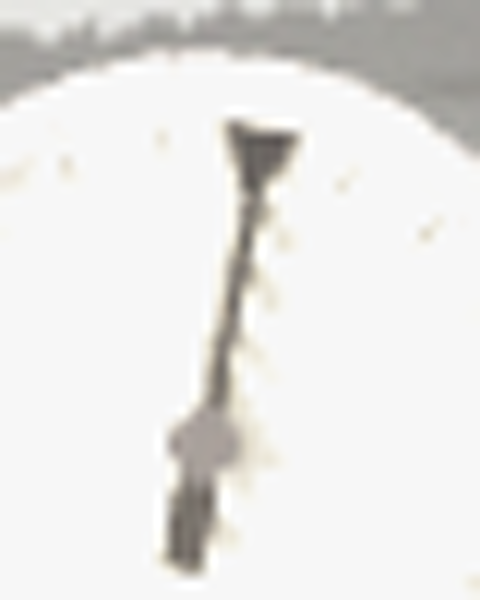

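```bash
python3 -m creep '[{"delta_pos":[0,0,0],"turn":-0.0445},{"delta_pos":[0,0,0],"turn":-0.0445},{"delta_pos":[0,0,0],"turn":-0.0445},{"delta_pos":[0,0,0],"turn":-0.0445},{"delta_pos":[0,0,0],"turn":-0.0445},{"delta_pos":[0,0,0],"turn":-0.0445},{"delta_pos":[0,0,0],"turn":-0.0445},{"delta_pos":[0,0,0],"turn":-0.0445}]' 1
python3 -m creep '[{"delta_pos":[0,0,0],"turn":-0.0445},{"delta_pos":[0,0,0],"turn":-0.0445},{"delta_pos":[0,0,0],"turn":-0.0445},{"delta_pos":[0,0,0],"turn":-0.0435},{"delta_pos":[-0.0433,0.0232,0],"turn":0},{"delta_pos":[-0.0433,0.0232,0],"turn":0},{"delta_pos":[-0.0433,0.0232,0],"turn":0},{"delta_pos":[0,0,0],"turn":0}]'
python3 - <<'E'
from h import *
s=ctrl.get_state();M=R.from_rotvec(s["orientation"]).as_matrix();print(s["eef_pos"],np.degrees(np.arctan2(M[1,0],M[0,0])))
print("tool mm to go",1e3*M.T@(np.array([.507,.0197,.038])-s["eef_pos"]))
E
```

```text
t: 21.6
eef_pos: [0.4985, 0.1283, 0.2165]
orientation: [2.995, 0.938, -0.001]
force: [-0.2, 1.0, -0.3]
finger_gap: 0.0307
t: 22.4
eef_pos: [0.5073, 0.0125, 0.2169]
orientation: [2.634, 1.708, -0.002]
force: [0.6, 0.4, 0.8]
finger_gap: 0.0005
[0.50725157 0.01253427 0.21690237] 65.90834414639816
tool mm to go [  6.89124668  -3.36940878 178.88160364]
```

```bash
python3 -m creep '[{"delta_pos":[0,-0.003,0.05],"turn":0},{"delta_pos":[0,0,0.055],"turn":0},{"delta_pos":[0,0,0.055],"turn":0},{"delta_pos":[0,0,0.05],"turn":0},{"delta_pos":[0,0,0.028],"turn":0},{"delta_pos":[0,0,0],"turn":0},{"delta_pos":[0,0,0],"turn":0}]'
python3 -m creep '[{"delta_pos":[0.008,0,0],"turn":0},{"delta_pos":[0.006,0,0],"turn":0},{"delta_pos":[0.004,0,0],"turn":0},{"delta_pos":[0,0,0],"turn":0}]'
```

```text
t: 23.1
eef_pos: [0.505, 0.0194, 0.0385]
orientation: [2.628, 1.719, -0.003]
force: [0.5, -0.6, 0.6]
finger_gap: 0.0007
t: 23.5
eef_pos: [0.5106, 0.0345, 0.039]
orientation: [-2.625, -1.725, -0.002]
force: [-0.1, 0.2, -0.3]
finger_gap: 0.0003
```

```bash
python3 -m creep '[{"delta_pos":[0.003,0,0],"turn":0},{"delta_pos":[0.002,0,0],"turn":0},{"delta_pos":[0,0,0],"turn":0}]'
python3 -m creep '[{"delta_pos":[0.002,0,0],"turn":0},{"delta_pos":[0,0,0],"turn":0}]'
python3 -m creep '[{"delta_pos":[0.002,0,0],"turn":0},{"delta_pos":[0,0,0],"turn":0}]'
python3 -m creep '[{"delta_pos":[0.002,0,0],"turn":0},{"delta_pos":[0,0,0],"turn":0}]'
```

```text
t: 23.8
eef_pos: [0.5116, 0.0372, 0.0385]
orientation: [-2.626, -1.724, -0.0]
force: [-0.3, -0.4, 1.0]
finger_gap: 0.0003
t: 24.0
eef_pos: [0.5121, 0.0384, 0.0384]
orientation: [-2.627, -1.723, 0.0]
force: [0.4, 0.8, 1.1]
finger_gap: 0.0005
t: 24.2
eef_pos: [0.5124, 0.0389, 0.0384]
orientation: [2.627, 1.722, -0.002]
force: [-1.9, -4.0, 1.2]
finger_gap: 0.0001
t: 24.4
eef_pos: [0.5124, 0.039, 0.0383]
orientation: [2.627, 1.721, -0.004]
force: [-5.0, -7.9, 5.1]
finger_gap: 0.0006
```

```bash
python3 -m creep '[{"delta_pos":[-0.02,0,0],"turn":0},{"delta_pos":[-0.01,0,-0.01],"turn":0},{"delta_pos":[0,0,-0.055],"turn":0},{"delta_pos":[0,0,-0.055],"turn":0},{"delta_pos":[0,0,-0.055],"turn":0},{"delta_pos":[0,0,-0.055],"turn":0},{"delta_pos":[0.048,0,-0.01],"turn":0},{"delta_pos":[0,0,0],"turn":0}]'
python3 -m creep '[{"delta_pos":[0,0,0],"turn":0},{"delta_pos":[0,0,0],"turn":0},{"delta_pos":[0,0,0],"turn":0}]'
python3 - <<'E'
from h import *
c=ctrl.capture("wrist");d=ctrl.capture("scene");e=ctrl.capture("side")
a=cv2.resize(c["pixels"][90:240,260:400],(560,600));b=cv2.resize(d["pixels"],(240,180));f=cv2.resize(e["pixels"],(240,180))
o=np.zeros((600,800,3),np.uint8);o[:,:560]=a;o[:180,560:]=b;o[180:360,560:]=f
o[360:560,560:]=cv2.resize(d["pixels"][290:400,410:542],(240,200));cv2.imwrite("pics/fin.png",o)
E
```

```text
t: 25.2
eef_pos: [0.5207, 0.0586, 0.2215]
orientation: [-2.618, -1.729, -0.014]
force: [-0.3, -0.3, -0.9]
finger_gap: 0.0003
t: 25.5
eef_pos: [0.5183, 0.0523, 0.2181]
orientation: [2.628, 1.721, -0.001]
force: [-0.2, -0.3, -0.1]
finger_gap: 0.0006
```

View pics/fin.png

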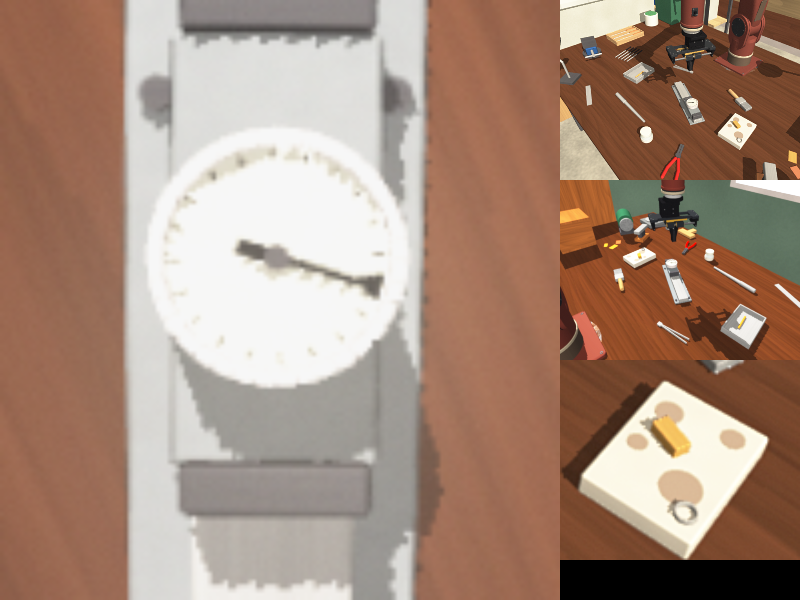

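The last view shows the needle running into the zero wedge at about (374, 286), the carriage touching the anvil, and the bar lying flat on the block with the ring beside it.

```bash
python3 -c "
from workcell import ctrl
print(ctrl.close_job())"
```

```text
the job is handed in; nothing more can be done
None
```

The job is done and handed in, at about 26 s on the robot's clock.

- **Bar:** I took the brass bar out of the slide and laid it flat on the soldering block, clear of the ring. The last picture shows it there.
- **Carriage:** I pushed it home against the anvil before touching the bezel. After the bezel turn I pushed it once more, and it stopped at the same place to within 0.1 mm.
- **Bezel:** I turned it about 96° clockwise. In two later views the zero mark and the needle agree to about 1°. I did not turn it again.
- **Other things:** In the final pictures the ring and the other bench items look where they were. I compared them by eye and did not measure them.
- **Forces:** The highest wrist reading I saw was about 24 N, during the first push home. Setting the bar down read about 15 N.

**Disagreement:** The detector gave no usable positions for the bar, zero mark and needle tip (missed or wrong in several views), so I read those from the pictures. Triangulating the dial with its scene-camera point gave 50 mm instead of 69 mm, so I used the stated height; the position agreed to about 1.5 mm.

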